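# Set out the spindle changeover kit

## Robot

A 6-joint arm with a two-finger parallel gripper is mounted at the origin on a cart in front of the work surface, level with it; the furniture and walls round the work are solid. World frame = base frame: x ahead of the robot, y to its left, z up, the work surface at z = 0. Lengths are in mm, angles in rad, forces in N, time in s.
With the tool pointing down it reaches from about 275 to 825 mm from the base axis. Payload 4.9 kg.
Tool frame: the origin (TCP) lies at the very end of the fingers, on their centre line; the grasp point (between the pads) lies 19 mm behind it; z points along the fingers, y is the line along which they close (so a half turn about z gives the same grasp; the last joint's range is limited). The gripper opens to 85 mm and grips with 20 to 120 N. Pads are 22 mm wide; open, the fingers measure 114 mm over their backs; the gripper's body (76 mm by 85 mm) begins 54 mm behind the grasp point. The pads swing forward as they close: fully open they stand 13 mm farther back than shut.
Start: joints at [-1.296, 0.326, -0.193, 1.052, 0, 1.437], TCP at [218.643, -504.692, 231.281] pointing down, gripper open.
Joint ranges: [-2.65, 2.65], [-0.97, 1.79], [-1.3, 1.35], [-1.93, 2.1], [-1.47, 1.37], [-3.14, 3.14]. Speed limits (rad/s): [2.57, 2.57, 3.14, 3.14, 3.14, 3.14].

## Interface

Orientations are given as [roll, pitch, yaw] about the fixed x, y, z axes, in that order (R = Rz(yaw) Ry(pitch) Rx(roll)).
In Python, from bench import bot, solve_ik, imaging gives the robot as it stands. Calls block until the motion is done:
- bot.move_ptp(position, orientation): joint-space move of the TCP to a pose.
- bot.movel(position, rot=None, max_speed=150, threshold=None): straight line of the TCP; rot=None keeps the orientation; max_speed is the mean speed in mm/s. With threshold (N) it stops when the force on the tool has changed by that much, and returns True; else False.
- bot.move_j(angles): joint-space move.
- bot.grip(opening, effort=None): opening from 0.0 (shut) to 1.0 (fully open); effort is the grip in N (None keeps the last); returns when the fingers have stopped.
- bot.dwell(seconds).
- solve_ik(position, orientation): joint angles nearest the present ones, or None.
- bot.get_state(): the state.
- imaging.capture(name): name is "scene" or "top" or "wrist"; returns the picture (400x640x3 uint8, blue, green, red); there is no depth.
- imaging.camera_model(name): a dict with "K" (3x3 intrinsics, pixels), "position" and "rotation" of the camera in the world. Camera axes: x right, y up, looking along -z (the intrinsics and any distortion apply to the point x, -y, -z); pixel columns grow to the right and rows downward; lengths in mm; the calibration is good to about 2 mm. A picture is of the moment at which its call begins: read the wrist's pose just before it. camera_model takes no time and is no camera call; for the wrist camera it gives the pose at the moment of the call.
A pose or a line that the arm cannot do raises bot.IKError and nothing moves.
- bot.sign_off(): hands the job in; it is judged then, once.
The state is a dict: "t": time; "qpos": joint angles; "joint_velocities": joint speeds; "effort": joint torques, N m; "tcp_pos": TCP position; "orientation": TCP orientation; "contact_force": force on the tool from outside, world axes, zero at the start; "wrist_torque": the same for the moment, N m; "opening": opening from 0.0 (shut) to 1.0 (fully open); "gripper_force": force on a finger pad.
Only numpy, scipy, OpenCV 4.12 (cv2) and the standard library are available. Lean on these libraries where they do the work, as an engineer would, in place of code of your own. Each camera call takes 0.05 s, during which the arm holds its last target. There are 200 camera calls.

## Task

Set out the changeover kit on the grey board, whose metal rail is its back edge, without shifting the tool cone and the wax tin that already stand on it: put the collet nut midway between the tool cone and the wax tin, in line with them, and stand the aluminium profile offcut directly behind the collet nut (towards the rail), square to the rail and about 65 mm from it centre to centre. Lay the black end cap on top of the profile, centred, square and the same way up as it lies now, and stand the brass air coupling directly in front of the tool cone (away from the rail), also about 65 mm centre to centre. Let go of everything and leave it all upright and at rest.

Things in the scene. Friction and masses are not known exactly. Their poses are not given: they have to be found in the camera images.
- kit_board: fixed grey laminate board on the table, 250 (its x) x 280 (its y) x 12 mm thick; origin at the centre of its underside, top face at z = 12 mm. Its +x points to its back edge, where an aluminium rail stands along y (the upright face of the rail at x = +113 mm, its top at z = 34 mm; a 3 mm high foot with screws reaches to x = +96 mm). 'Behind' is the board's +x, 'in front of' its -x
- wax_tin: loose round blue wax tin, 70 mm across, 34 mm high, standing on the board at one end of the kit's row; origin at the centre of its underside; its axes start parallel to the board's. It stays where it is
- tool_cone: loose grey steel tool holder cone, 49 mm across its flange at the bottom, 63 mm high, standing on the board 160 to 180 mm from the wax tin along the board's y, to the tin's left or right; origin at the centre of its underside; its axes start parallel to the board's. It stays where it is
- collet_nut: loose dark grey round collet nut, 35 mm across, 18 mm high, lying flat on the table, on the right of the robot; origin at the centre of its underside
- air_coupling: loose brass air coupling, 24 mm across at its thickest, narrower towards the top, 58 mm high, standing on its nut on the table, on the right of the robot; origin at the centre of its underside
- profile_offcut: loose offcut of square aluminium slotted profile, 45 x 45 mm, 62 mm high, standing on end on the table, on the right of the robot; origin at the centre of its underside, x and y across its flat sides
- end_cap: loose black square plastic end cap, 45 x 45 mm, 12 mm high overall: a 45 mm square flange 4 mm thick, and on it a centred plug 32 x 32 mm from 4 to 12 mm high, by which it can be gripped; lying flat on the table, on the right of the robot; origin at the centre of its underside, x and y across its flat sides
- gauge_block: bystander, not part of the kit: loose grey steel block, 30 (x) x 50 (y) x 20 mm high, among the kit parts on the table; origin at the centre of its underside

How it is judged (in metres and radians):
At the end, for the whole second after the job is handed in: All upright, released, at rest on the board: nut under 103 mm from cone and tin, 15 mm off their line; profile 45-85 mm behind it, 20 mm sideways, 0.2 rad square; cap flat on it within 10 mm, 0.2 rad; coupling 45-85 mm in front of the cone, 18 mm sideways; cone, tin moved under 15 mm (z of collet_nut in the frame of kit_board between 0.008 and 0.016 m and angle between each of collet_nut, air_coupling, profile_offcut, end_cap's own z axis and vertical below 0.1 rad and z of air_coupling in the frame of kit_board between 0.008 and 0.016 m and z of profile_offcut in the frame of kit_board between 0.008 and 0.016 m and linear speed of each of collet_nut, air_coupling, profile_offcut, end_cap below 0.01 m/s and angular speed of each of collet_nut, air_coupling, profile_offcut, end_cap below 0.1 rad/s and horizontal distance between collet_nut and tool_cone below 0.103 m and horizontal distance between collet_nut and wax_tin below 0.103 m and x of collet_nut in the frame of wax_tin between -0.015 and 0.015 m and x of air_coupling in the frame of tool_cone between -0.085 and -0.045 m and y of air_coupling in the frame of tool_cone between -0.018 and 0.018 m and (angle between the x axis of profile_offcut and the x axis of kit_board, either way round below 0.2 rad or angle between the x axis of profile_offcut and the y axis of kit_board, either way round below 0.2 rad) and x of profile_offcut in the frame of wax_tin above 0.035 m and ((x of collet_nut in the frame of profile_offcut between -0.02 and 0.02 m and horizontal distance between collet_nut and profile_offcut between 0.045 and 0.085 m) or (y of collet_nut in the frame of profile_offcut between -0.02 and 0.02 m and horizontal distance between collet_nut and profile_offcut between 0.045 and 0.085 m)) and horizontal distance between end_cap and profile_offcut below 0.01 m and z of end_cap in the frame of profile_offcut between 0.058 and 0.066 m and (angle between the x axis of end_cap and the x axis of profile_offcut, either way round below 0.2 rad or angle between the x axis of end_cap and the y axis of profile_offcut, either way round below 0.2 rad) and distance of each of tool_cone, wax_tin from where it was at the start of the episode below 0.015 m); the robot touches nothing.
It fails at once if the tool cone or the wax tin is shifted by more than 15 mm (distance of any of tool_cone, wax_tin from where it was at the start of the episode above 0.015 m).
It also fails if it takes over 112 s, if anything falls off the work surface, if the arm or the gripper's body presses on something with over 40 N, if the wrist force passes 120 N, or if a joint passes its speed limit or range.

## Working session

There is one attempt and no reset: what is moved stays moved. The work goes in short steps, each a Python script; the robot and the scene stay as the last script left them, time stands still between calls to the robot, and variables do not carry over. Pictures are saved under pics/ and viewed, at most 14 in all, crops included, and the job is handed in when it is done.

```bash
ls; mkdir -p pics; python3 - <<'E'
from bench import bot, solve_ik, imaging
import cv2
for n in("scene","top","wrist"):
    c=imaging.camera_model(n); print(n,c)
    cv2.imwrite(f"pics/{n}0.png",imaging.capture(n))
print(bot.get_state())
E
```

```text
pics
scene {'K': array([[380.94844393,   0.        , 320.67238614],
       [  0.        , 380.94844393, 194.92614081],
       [  0.        ,   0.        ,   1.        ]]), 'position': array([ 269.53671896, -976.79245686,  593.04004382]), 'rotation': array([ 1.0366944 ,  0.00963771, -0.23544495])}
top {'K': array([[467.80253188,   0.        , 315.94950957],
       [  0.        , 467.80253188, 197.69569647],
       [  0.        ,   0.        ,   1.        ]]), 'position': array([ 378.17424744,  -15.03351138, 1380.79729799]), 'rotation': array([ 0.08860682, -0.00509124, -1.54833391])}
wrist {'K': array([[327.29612282,   0.        , 317.55163093],
       [  0.        , 327.29612282, 199.01974875],
       [  0.        ,   0.        ,   1.        ]]), 'position': array([ 279.42535276, -477.32861579,  373.51890132]), 'rotation': array([-2.64431263e-01,  5.55627013e-04, -1.16112397e+00])}
{'t': 0.15, 'qpos': array([-1.29620665e+00,  3.26792328e-01, -1.93335754e-01,  1.05202475e+00,
       -3.25950177e-05,  1.43665140e+00]), 'joint_velocities': array([-5.23360701e-04, -1.93197900e-05,  7.68636760e-04, -6.28549648e-04,
       -1.37235024e-04,  1.01034840e-03]), 'effort': array([ 2.20389549e-03, -4.43706429e+01,  2.62663490e+01,  1.04913645e-02,
       -3.11906592e-05, -1.68410190e-05]), 'tcp_pos': array([ 218.50409815, -504.24879673,  230.67854469]), 'orientation': array([-3.14024397e+00, -1.49120977e-04,  4.08734527e-01]), 'contact_force': array([ 0.13210123, -0.45168154, -0.14237044]), 'wrist_torque': array([0.00535884, 0.01048066, 0.03099329]), 'gripper_force': 0.0, 'opening': 1.0046432644975536}
```

View pics/scene0.png

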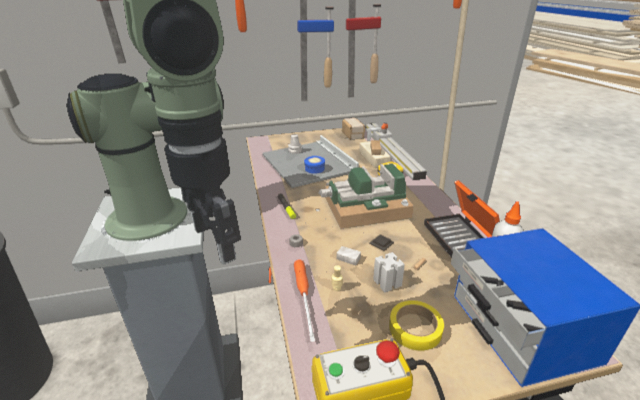

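View pics/top0.png

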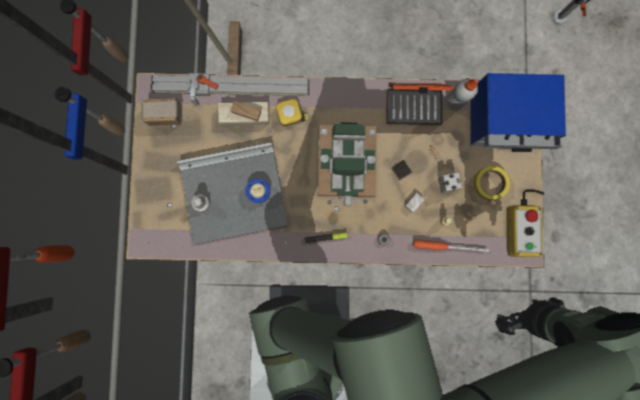

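View pics/wrist0.png

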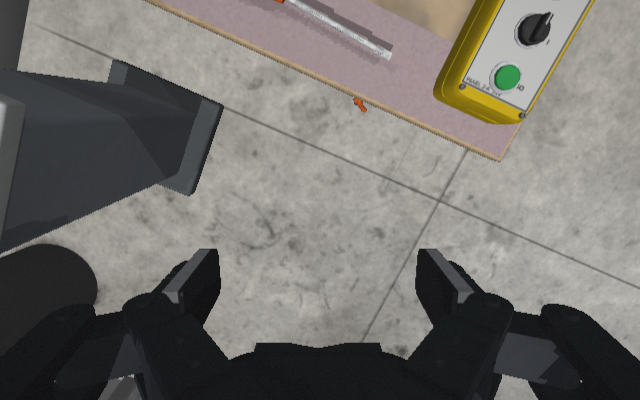

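The top view shows nut (383,239), coupling (447,221), gauge (415,202), cap (402,170), profile (451,183), cone (200,203), tin (258,189) and a vise between the parts and the board at (347,160). The scene view agrees. The start wrist view only sees the floor.

```bash
cat > h.py <<'E'
from bench import bot, solve_ik, imaging
import numpy as np, cv2
from scipy.spatial.transform import Rotation as Ro
def ray(c,uv):
    u,v=uv;K=c["K"]
    d=np.array([(u-K[0,2])/K[0,0],-(v-K[1,2])/K[1,1],-1.])
    return c["position"],Ro.from_euler("xyz",c["rotation"]).apply(d)
def onz(c,uv,z):
    p,d=ray(c,uv); return p+d*(z-p[2])/d[2]
def tri(*obs):
    A=np.zeros((3,3));b=np.zeros(3)
    rs=[ray(c,uv) for c,uv in obs]
    for p,d in rs:
        d=d/np.linalg.norm(d);M=np.eye(3)-np.outer(d,d);A+=M;b+=M@p
    x=np.linalg.solve(A,b)
    e=max(np.linalg.norm(np.cross(d/np.linalg.norm(d),x-p)) for p,d in rs)
    return x,e
def proj(c,P):
    q=Ro.from_euler("xyz",c["rotation"]).inv().apply(np.asarray(P)-c["position"])
    return np.array([c["K"][0,0]*q[0]/-q[2]+c["K"][0,2], c["K"][1,1]*q[1]/q[2]+c["K"][1,2]])
DOWN=lambda yaw:[np.pi,0,yaw]
def snap(name,tag):
    c=imaging.camera_model(name);im=imaging.capture(name)
    cv2.imwrite(f"pics/{tag}.png",im);np.save(f"pics/{tag}.npy",c,allow_pickle=True);return c,im
def cam(tag): return np.load(f"pics/{tag}.npy",allow_pickle=True).item()
E
python3 - <<'E'
from h import *
c=imaging.camera_model("top");s=imaging.camera_model("scene")
for n,uv,z in [("nut",(383,239),18),("coup",(447,221),40),("gauge",(415,202),20),("cap",(402,170),8),("prof",(451,183),62),("cone",(200,203),50),("tin",(258,189),46),("bl",(192,243),12),("br",(287,226),12),("tl",(180,165),12),("tr",(269,147),12),("viseL",(320,125),50),("viseR",(376,195),30)]:
    print(n,onz(c,uv,z).round())
print(tri((c,(347,128)),(s,(361,172)))) # vise top rough
for p,y in [([400,-300,260],0),([430,-150,260],0),([400,250,260],0),([400,-300,260],1.57),([400,-300,260],-1.57),([430,250,260],-1.57),([430,250,260],1.57)]:
    print(p,y,solve_ik(p,DOWN(y)))
E
```

```text
nut [ 383. -217.   18.]
coup [ 439. -397.   40.]
gauge [ 493. -309.   20.]
cap [ 589. -272.    8.]
prof [ 546. -402.   62.]
cone [474. 311.  50.]
tin [518. 148.  46.]
bl [359. 338.  12.]
br [415.  63.  12.]
tl [588. 384.  12.]
tr [648. 123.  12.]
viseL [708. -26.  50.]
viseR [ 510. -193.   30.]
(array([638.95558155, -89.57370906, 116.68818935]), np.float64(45.724914513785635))
[400, -300, 260] 0 [-0.79123794  0.21491528 -0.2687669   1.08711415  0.          2.35035471]
[430, -150, 260] 0 [-0.4979624   0.13063957 -0.37244495  1.06771181  0.          2.64363026]
[400, 250, 260] 0 [ 0.40192747  0.16153974 -0.33550613  1.07375046  0.         -2.73966519]
[400, -300, 260] 1.57 [-0.79123794  0.21491528 -0.2687669   1.08711415  0.          0.78035471]
[400, -300, 260] -1.57 [-0.79123794  0.21491528 -0.2687669   1.08711415  0.         -2.3628306 ]
[430, 250, 260] -1.57 [ 0.37811043  0.21000983 -0.27505388  1.08573262  0.         -1.19348222]
[430, 250, 260] 1.57 [ 0.37811043  0.21000983 -0.27505388  1.08573262  0.          1.94970309]
```

```bash
python3 - <<'E'
from h import *
for t,p in [("pa",[360,-340,300]),("pb",[540,-340,300]),("bb",[540,195,300]),("ba",[380,195,300])]:
    bot.move_ptp(p,DOWN(np.pi/2)); bot.dwell(.2); snap("wrist",t)
    print(t,bot.get_state()["t"],bot.get_state()["tcp_pos"])
for a,b,n in [("pa","pb","p"),("ba","bb","b")]:
    im=np.vstack([cv2.imread(f"pics/{x}.png")[:300] for x in (a,b)]); cv2.imwrite(f"pics/{n}s.png",im)
E
```

```text
pa 1.3083 [ 359.32452818 -340.72328334  299.45605693]
pb 2.3083 [ 538.87251992 -340.60032296  300.82258103]
bb 4.4917 [540.28379536 194.3566028  299.91379198]
ba 5.425 [381.03458565 194.97139319 299.77762625]
```

View pics/ps.png

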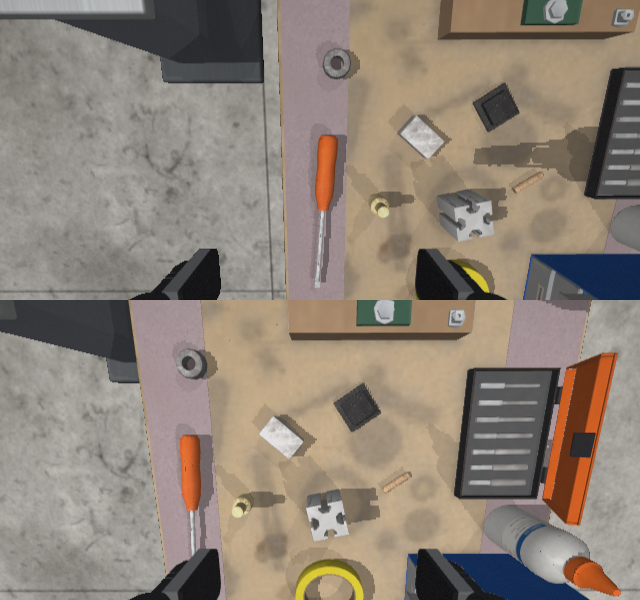

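View pics/bs.png

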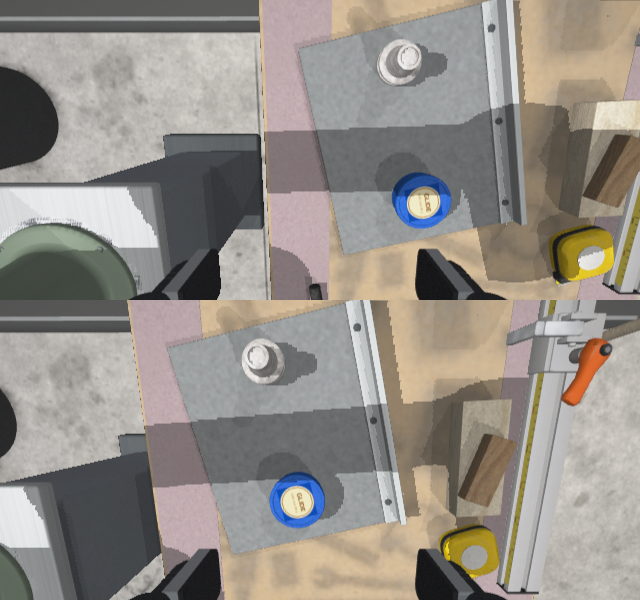

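Parts, upper/lower view: nut (337,63)/(190,63), coupling (379,206)/(241,206), profile top (470,222)/(328,221), cap (497,106)/(357,107), gauge (421,136)/(281,137). Board: cone top (407,57)/(259,57), tin (422,201)/(298,201). I'll read the corners from enlarged crops.

```bash
python3 - <<'E'
import cv2,numpy as np
def cr(t,cx,cy):
    im=cv2.imread(f"pics/{t}.png"); w,h=33,37
    return cv2.resize(im[cy-h:cy+h,cx-w:cx+w],None,fx=4,fy=4,interpolation=cv2.INTER_CUBIC)
L=[(337,63),(379,206),(470,222)],[(190,63),(241,206),(328,221)]
a=np.vstack([np.hstack([cr(t,*p) for p in l]) for t,l in zip(("pa","pb"),L)]);print(a.shape)
cv2.imwrite("pics/c1.png",a)
L=[(497,106),(421,136)],[(357,107),(281,137)]
a=np.vstack([np.hstack([cr(t,*p) for p in l]) for t,l in zip(("pa","pb"),L)])
cv2.imwrite("pics/c2.png",a)
L=[(407,57),(422,201)],[(259,57),(298,201)]
a=np.vstack([np.hstack([cr(t,*p) for p in l]) for t,l in zip(("ba","bb"),L)])
cv2.imwrite("pics/c3.png",a)
E
```

```text
(592, 792, 3)
```

View pics/c1.png

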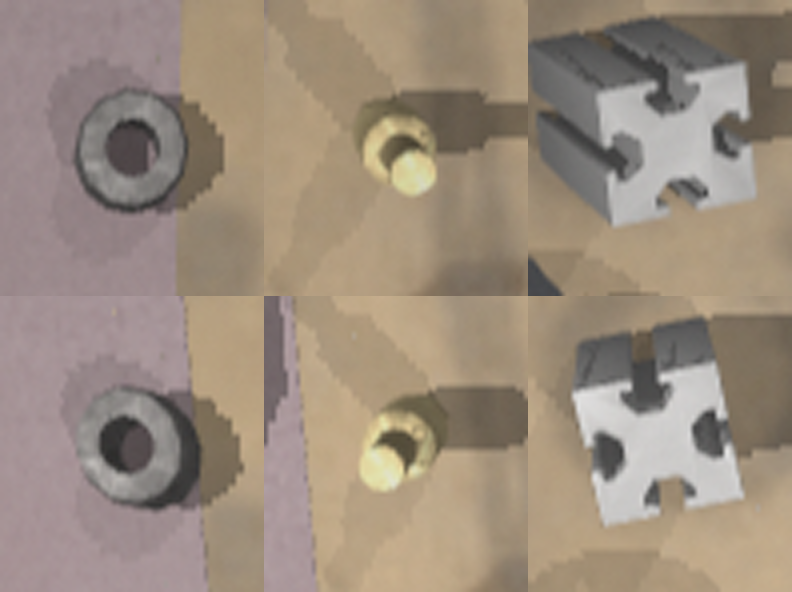

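View pics/c2.png

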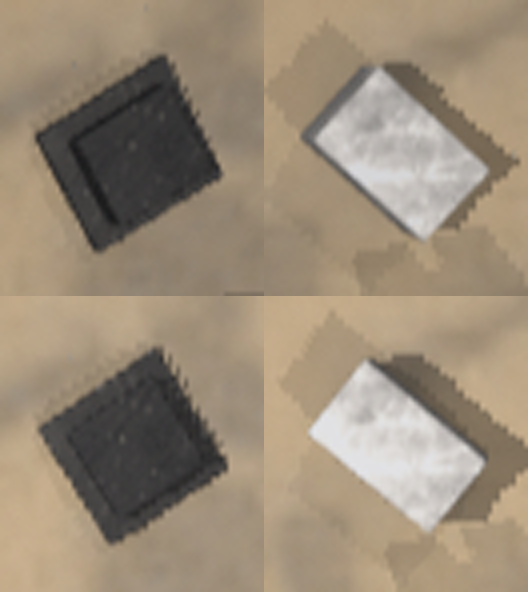

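View pics/c3.png

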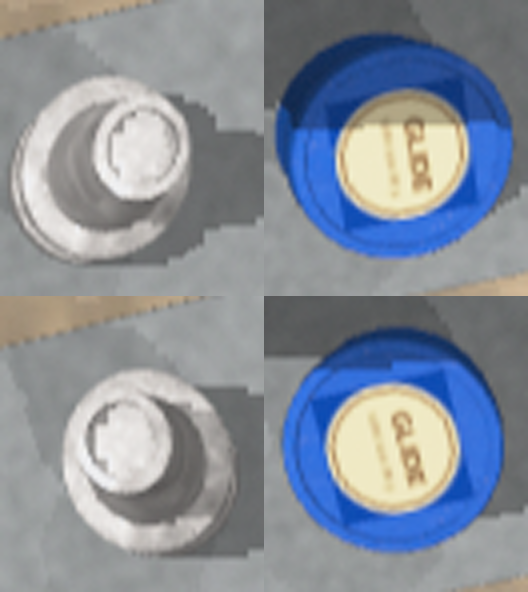

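```bash
cat > m.py <<'E'
from h import *
def T(ta,tb,ca,cb,A,B):
    f=lambda c,P,y0:(c[0]-33+(P[0]-1.5)/4,c[1]-37+(P[1]-y0-1.5)/4)
    return tri((cam(ta),f(ca,A,0)),(cam(tb),f(cb,B,296)))
def sh(n,r): print(n,r[0].round(1),round(r[1],1))
n=lambda A,B:T("pa","pb",(337,63),(190,63),A,B)
sh("nut",n((132,147),(127,444)))
sh("coup",T("pa","pb",(379,206),(241,206),(149,172),(119,468)))
def quad(name,ca,cb,off,As,Bs):
    P=[]
    for a,b in zip(As,Bs):
        r=T("pa","pb",ca,cb,(a[0]-off,a[1]),(b[0]-off,b[1]));P.append(r[0]);
    P=np.array(P);print(name,"centre",P.mean(0).round(1),"z",P[:,2].round(1),"sides",[np.linalg.norm(P[i,:2]-P[i-1,:2]).round(1) for i in range(4)])
    ang=[np.arctan2(*(P[(i+1)%4]-P[i])[[1,0]]) for i in range(4)]
    print("   angles",np.round(ang,3), "mean mod90",np.angle(np.exp(4j*np.array(ang)).mean())/4)
quad("prof",(470,222),(328,221),528,[(598,94),(747,62),(755,196),(613,226)],[(573,390),(714,360),(744,498),(606,525)])
quad("cap",(497,106),(357,107),0,[(37,137),(165,55),(221,172),(98,252)],[(38,430),(160,350),(228,466),(112,544)])
quad("gauge",(421,136),(281,137),264,[(378,66),(490,170),(422,240),(316,138)],[(368,360),(486,462),(430,530),(310,430)])
cone=T("ba","bb",(407,57),(259,57),(142,147),(127,443));tin=T("ba","bb",(422,201),(298,201),(137,154),(131,449))
sh("cone",cone);sh("tin",tin)
a,b=cam("ba"),cam("bb")
L=[tri((a,p),(b,q)) for p,q in [((299,46),(167,47)),((344,254),(234,253)),((525,223),(405,223))]]
for l in L:sh("board",l)
d=L[0][0]-L[1][0];print("front edge len",np.linalg.norm(d[:2]),"yaw",np.arctan2(d[1],d[0])-np.pi/2)
d=cone[0]-tin[0];print("dist",np.linalg.norm(d[:2]),"yaw",np.arctan2(d[1],d[0])-np.pi/2)
c,s=imaging.camera_model("top"),None
for nm,uv,z in [("cone",(200,203),63+12),("tin",(258,189),46)]: print("top",nm,onz(c,uv,z).round())
E
python3 m.py
```

```text
nut [ 382.7 -218.3   17.4] 0.1
coup [ 439.9 -394.9   57. ] 0.2
prof centre [ 551.2 -405.3   62.3] z [62.3 64.6 61.2 61.2] sides [np.float64(45.1), np.float64(43.8), np.float64(46.0), np.float64(44.1)]
   angles [ 0.238 -1.343 -2.925  1.791] mean mod90 0.22582248750537276
cap centre [ 590.9 -270.9    2.2] z [3.6 1.1 1.2 2.8] sides [np.float64(44.0), np.float64(46.1), np.float64(42.9), np.float64(45.1)]
   angles [ 0.568 -0.992 -2.55   2.173] mean mod90 0.5851762371241216
gauge centre [ 492.9 -307.4   18.7] z [16.8 20.6 17.4 19.9] sides [np.float64(28.8), np.float64(48.8), np.float64(29.2), np.float64(49.4)]
   angles [-0.71  -2.264  2.423  0.858] mean mod90 -0.7087462908601199
cone [477.7 315.8  72.4] 0.4
tin [515.2 149.1  43.7] 0.2
board [359.4 335.4  14.3] 0.9
board [420.   61.4   7.1] 0.4
board [656.4 117.2  33.2] 0.4
front edge len 280.5244874456551 yaw 0.2177018692333641
dist 170.89145084941188 yaw 0.2211387335189765
top cone [472. 305.  75.]
top tin [518. 148.  46.]
```

```bash
cat >> h.py <<'E'
ex=np.array([np.cos(.2195),np.sin(.2195)]);BY=.2195
CONE=np.array([477.7,315.8]);TIN=np.array([515.2,149.1]);NUT=(CONE+TIN)/2;PROF=NUT+65*ex;COUP=CONE-65*ex
def at(xy,z): return [xy[0],xy[1],z]
def st(tag):
    s=bot.get_state();print(tag,"t",round(s["t"],1),"tcp",s["tcp_pos"].round(1),"op",round(s["opening"],3),"gf",round(float(s["gripper_force"]),1),"F",s["contact_force"].round(1));return s
E
python3 - <<'E'
from h import *
y=np.pi/2
P=[382.7,-218.3]
bot.grip(50/85,50)
bot.move_ptp(at(P,120),DOWN(y));bot.movel(at(P,25),max_speed=120)
hit=bot.movel(at(P,-6),max_speed=25,threshold=6);s=st(hit)
z=s["tcp_pos"][2]+2.5
bot.movel(at(P,z),max_speed=30)
bot.grip(0,60);st("grip")
bot.movel(at(P,z+60),max_speed=120);st("lift")
snap("wrist","nutheld")
E
```

```text
True t 9.5 tcp [ 382.5 -218.1   -3.1] op 0.59 gf 3.0 F [-0.4  1.1  6.1]
grip t 10.0 tcp [ 3.826e+02 -2.182e+02 -2.000e-01] op 0.375 gf 58.8 F [-1.7  1.   8.2]
lift t 10.7 tcp [ 382.5 -218.1   59.1] op 0.376 gf 59.5 F [ 0.3  0.8 -1. ]
```

```bash
python3 - <<'E'
from h import *
y=BY+np.pi/2
bot.move_ptp(at([400,-150],220),DOWN(np.pi/2))
bot.move_ptp(at(NUT,180),DOWN(y));bot.movel(at(NUT,25),max_speed=130);bot.dwell(.1)
hit=bot.movel(at(NUT,9),max_speed=25,threshold=5);s=st(hit)
bot.grip(60/85);bot.dwell(.1)
bot.movel(at(NUT,150),max_speed=200);st("up")
# profile
P=[551.2,-405.3];y=BY-np.pi+.006
bot.grip(70/85)
bot.move_ptp(at(P,280),DOWN(y));bot.movel(at(P,100),max_speed=200)
hit=bot.movel(at(P,24),max_speed=80,threshold=10);st(hit)
bot.grip(0,80);st("grip")
bot.movel(at(P,120),max_speed=150);st("lift")
E
```

```text
True t 14.9 tcp [496.4 232.4  11.8] op 0.367 gf 60.0 F [-0.7  0.4  6.1]
up t 16.2 tcp [495.7 232.2 149. ] op 0.706 gf 0.0 F [-0.5 -0.1 -0.1]
False t 21.0 tcp [ 551.6 -405.7   24.6] op 0.82 gf 0.0 F [-0.4 -0.1 -0.3]
grip t 21.3 tcp [ 551.8 -405.9   25. ] op 0.514 gf 81.9 F [0.8 0.2 4.2]
lift t 22.1 tcp [ 550.5 -404.7  118.8] op 0.516 gf 81.3 F [-0.3  0.1 -1.8]
```

```bash
python3 - <<'E'
from h import *
y=BY-np.pi
bot.movel(at([551.2,-405.3],250),max_speed=250)
bot.move_ptp(at(PROF,250),DOWN(y));bot.movel(at(PROF,50),max_speed=150);bot.dwell(.1)
hit=bot.movel(at(PROF,33),max_speed=25,threshold=6);s=st(hit)
bot.grip(70/85);bot.dwell(.1)
bot.movel(at(PROF,250),max_speed=200);st("up")
P=[590.9,-270.9];y=BY+np.pi/2+.3655
bot.grip(45/85,40)
bot.move_ptp(at(P,250),DOWN(y));bot.movel(at(P,35),max_speed=200)
hit=bot.movel(at(P,-3),max_speed=25,threshold=6);s=st(hit)
z=s["tcp_pos"][2]+2.
bot.movel(at(P,z),max_speed=30)
bot.grip(0,50);st("grip")
bot.movel(at(P,z+100),max_speed=150);st("lift")
snap("scene","capheld"); im=cv2.imread("pics/capheld.png")
snap("wrist","capheld_w"); w=cv2.imread("pics/capheld_w.png")
cv2.imwrite("pics/v1.png",np.hstack([cv2.resize(im[110:310,240:440],(400,400)),w[200:400,120:520][:, :]] if 0 else [cv2.resize(im[110:310,240:440],(400,400)),cv2.resize(w[150:400,195:445],(400,400))]))
E
```

```text
True t 27.2 tcp [559.7 246.5  37. ] op 0.513 gf 82.1 F [-0.6 -0.6  4.1]
up t 28.9 tcp [559.2 246.4 248.8] op 0.827 gf 0.0 F [0.  0.1 0. ]
True t 33.6 tcp [ 590.8 -271.     1.6] op 0.533 gf 3.1 F [-0.4  1.2  6.9]
grip t 34.1 tcp [ 590.9 -271.1    3.8] op 0.356 gf 50.5 F [ 0.3 -0.   2.9]
lift t 35.0 tcp [ 590.3 -270.5  102.6] op 0.354 gf 49.9 F [-0.2  0.7 -0.4]
```

View pics/v1.png

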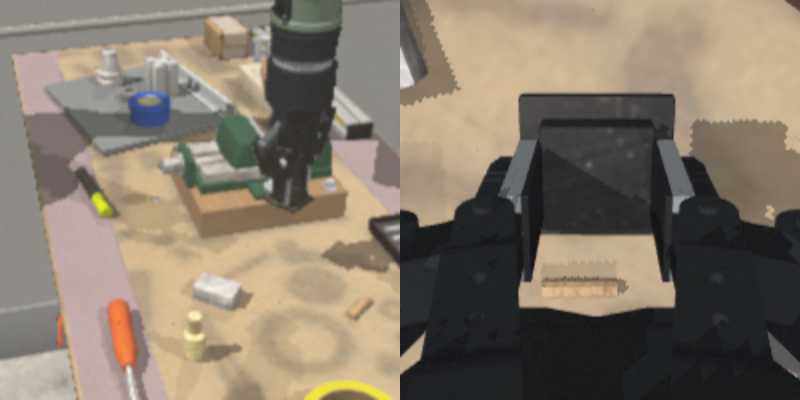

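The cap is held flat and square: plug between the pads, flange edge at crop (519..675, 95). Next I'll check how well it's centred and the placed profile.

```bash
python3 - <<'E'
from h import *
c=cam("capheld_w");s=bot.get_state();R=Ro.from_euler("xyz",s["orientation"])
for zz in (-3.8,.2):
  for yy in (-22.5,22.5): print(zz,yy,proj(c,s["tcp_pos"]+R.apply([22.5,yy,-zz])).round(1))
for zz in (4.2,8.2): print("plug far/near",[proj(c,s["tcp_pos"]+R.apply([xx,0,-zz])).round(1) for xx in (16,-16)])
print("obs flange (269.7,209.4),(366.9,209.4); plug far v 225, near v 295.6")
y=BY+np.pi/2
bot.move_ptp([540,120,300],DOWN(y));bot.dwell(.2);snap("wrist","q1")
bot.move_ptp([440,120,300],DOWN(y));bot.dwell(.2);snap("wrist","q2");st("")
ims=[]
for t in("q1","q2"):
    p=proj(cam(t),at(PROF,74)).astype(int);print(t,p,"nut",proj(cam(t),at(NUT,30)))
    im=cv2.imread(f"pics/{t}.png");x0,y0=p[0]-80,max(p[1]-60,0);print("origin",x0,y0)
    ims.append(cv2.resize(im[y0:y0+150,x0:x0+100+33],(399,450),interpolation=cv2.INTER_CUBIC))
cv2.imwrite("pics/v2.png",np.hstack(ims))
E
```

```text
-3.8 -22.5 [268.  207.4]
-3.8 22.5 [364.1 207.5]
0.2 -22.5 [266.8 209.9]
0.2 22.5 [365.4 210. ]
plug far/near [array([316. , 226.4]), array([316. , 289.9])]
plug far/near [array([316. , 229.6]), array([316. , 294.4])]
obs flange (269.7,209.4),(366.9,209.4); plug far v 225, near v 295.6
 t 37.7 tcp [440.9 119.9 299.8] op 0.356 gf 49.9 F [-0.2  0.6  0.9]
q1 [362  57] nut [301.96801997  63.03718786]
origin 282 0
q2 [452  79] nut [382.99700306  83.10428016]
origin 372 19
```

View pics/v2.png

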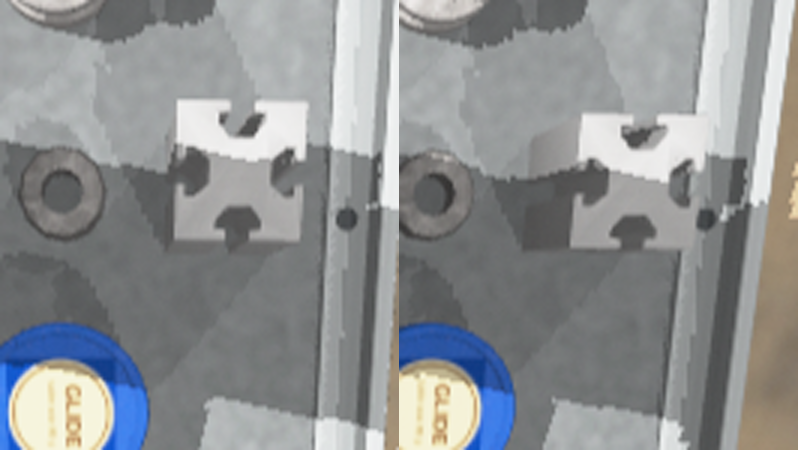

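The placed profile reads (362,57) and the nut (302.7,63.3), both within a pixel of prediction, so both are on target and square. Next: the cap, then the coupling.

```bash
python3 - <<'E'
from h import *
y=BY+np.pi/2
bot.move_ptp(at(PROF,150),DOWN(y));bot.movel(at(PROF,85),max_speed=80);bot.dwell(.2)
hit=bot.movel(at(PROF,74),max_speed=15,threshold=4);st(hit)
bot.grip(42/85);bot.dwell(.1)
bot.movel(at(PROF,250),max_speed=120);st("up")
P=[439.9,-394.9];y=BY-np.pi
bot.grip(55/85)
bot.move_ptp(at(P,250),DOWN(y));bot.movel(at(P,90),max_speed=200)
hit=bot.movel(at(P,3),max_speed=60,threshold=8);st(hit)
bot.grip(0,40);st("grip")
bot.movel(at(P,110),max_speed=120);st("lift");snap("wrist","coupheld")
snap("scene","s2")
a=cv2.imread("pics/coupheld.png")[130:380,195:445];im=cv2.imread("pics/s2.png")
cv2.imwrite("pics/v3.png",np.hstack([cv2.resize(a,(400,400)),cv2.resize(im[110:310,200:400],(400,400))]))
E
```

```text
True t 40.3 tcp [559.9 246.6  77.8] op 0.355 gf 50.5 F [-1.6  0.6  4.3]
up t 42.2 tcp [559.5 246.5 249.1] op 0.495 gf 0.0 F [ 0.1 -0.4  0.7]
False t 47.4 tcp [ 440.2 -395.2    3.4] op 0.641 gf 0.0 F [ 0.1  0.6 -0.4]
grip t 47.8 tcp [ 440.  -395.     3.4] op 0.263 gf 39.1 F [-0.2  0.6  2.7]
lift t 48.8 tcp [ 439.5 -394.4  109.2] op 0.263 gf 39.1 F [-0.3  0.5 -0.6]
```

View pics/v3.png

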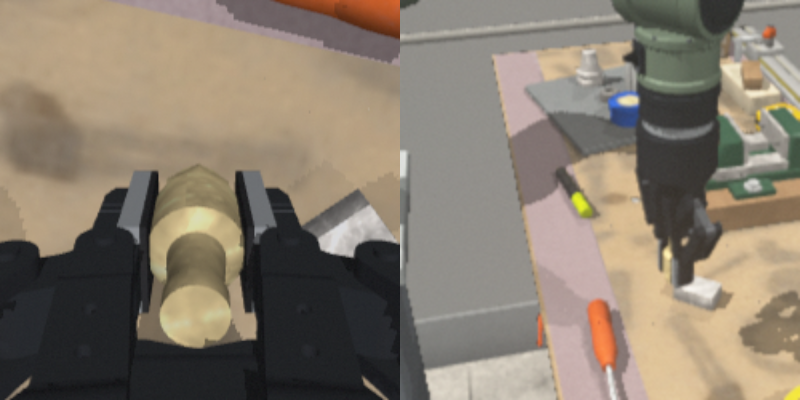

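The coupling is gripped by its nut and upright, with the stem at crop (195,315). Now placing it.

```bash
python3 - <<'E'
from h import *
y=BY-np.pi
bot.movel(at([439.9,-394.9],230),max_speed=200)
bot.move_ptp(at(COUP,220),DOWN(y));bot.movel(at(COUP,28),max_speed=150);bot.dwell(.2)
hit=bot.movel(at(COUP,11),max_speed=20,threshold=4);st(hit)
bot.grip(55/85);bot.dwell(.1)
bot.movel(at(COUP,200),max_speed=150);st("up")
bot.move_ptp([440,110,300],DOWN(BY+np.pi/2));bot.dwell(.2);snap("wrist","f1");st("")
c=cam("f1")
for n,p in [("nut",at(NUT,30)),("captop",at(PROF,86)),("coup",at(COUP,70)),("cone",at(CONE,75)),("tin",at(TIN,46))]:print(n,proj(c,p).round(1))
a=cv2.imread("pics/f1.png")[0:225,230:530];cv2.imwrite("pics/v4.png",cv2.resize(a,(800,600),interpolation=cv2.INTER_CUBIC))
E
```

```text
True t 54.4 tcp [414.2 301.6  15.3] op 0.268 gf 39.7 F [-0.4 -0.2  4.9]
up t 56.3 tcp [413.7 301.3 199.2] op 0.645 gf 0.0 F [-0.2  0.5 -0.2]
 t 57.6 tcp [439.8 110.6 299.6] op 0.648 gf 0.0 F [-0.3 -0.7 -0.1]
nut [386.8  75.4]
captop [461.7  70. ]
coup [334.6 -19.9]
cone [401.  -21.7]
tin [385.5 149.5]
```

View pics/v4.png

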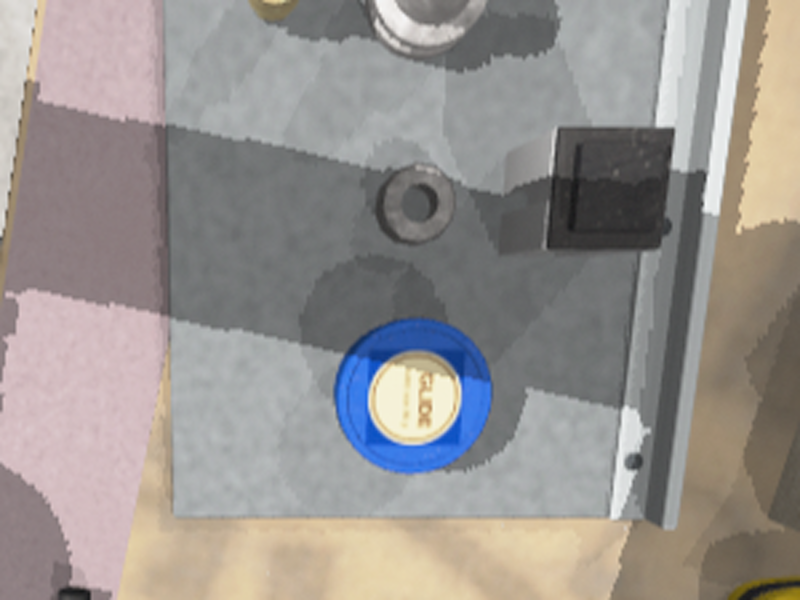

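The nut, tin and capped profile are where predicted: cap at (615,188) in the crop, square on the profile. The coupling is out of frame at the top, so one more view for it.

```bash
python3 - <<'E'
from h import *
bot.move_ptp([440,190,320],DOWN(BY+np.pi/2));bot.dwell(.2);snap("wrist","f2")
c=cam("f2")
for n,p in [("captop",at(PROF,86)),("coup",at(COUP,70)),("coupbase",at(COUP,12)),("cone",at(CONE,75)),("tin",at(TIN,46))]:print(n,((proj(c,p)-[230,0])*8/3).round(1))
a=cv2.imread("pics/f2.png")[0:225,230:530];cv2.imwrite("pics/v5.png",cv2.resize(a,(800,600),interpolation=cv2.INTER_CUBIC))
E
```

```text
captop [536.3 382.8]
coup [231.7 173.5]
coupbase [232.  189.3]
cone [388.7 171.8]
tin [363.4 548.3]
```

View pics/v5.png

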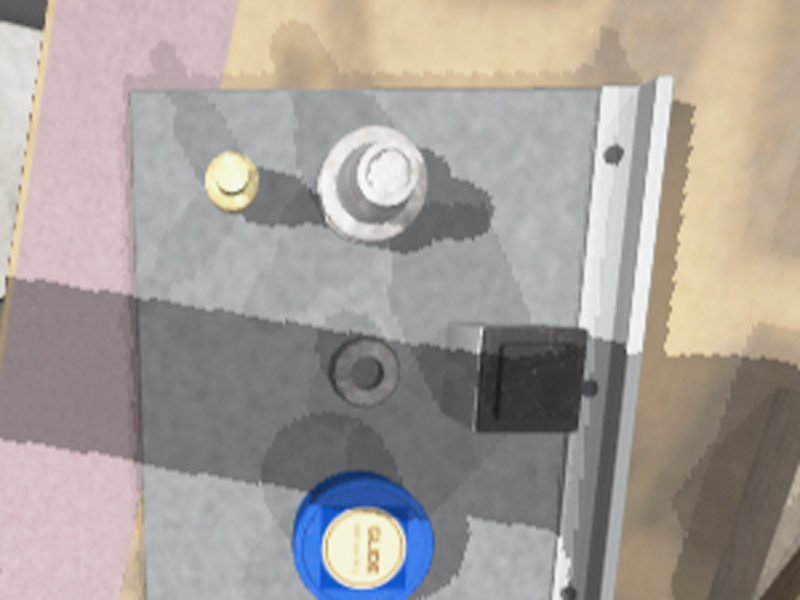

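The coupling stands upright at (231,174), the cone at (387,173), the tin at (364,547) and the cap at (531,381), all within a couple of pixels of prediction. Handing in.

```bash
python3 -c "
from h import *
print(bot.sign_off())"
```

```text
the job is handed in; nothing more can be done
None
```

I set out the whole kit on the board and handed the job in. The last camera view showed every part upright and within about 2 mm of its target, with the cone and tin where they started, but the hand-in returned no verdict.

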